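# Set out a fresh vial tray and fill it in rows by cap colour

### The job

Lift the top tray off the pile by its blue rib, leaving the lower tray where it is, and set it down inside the white outline on the dark packing mat, square with it. Then stand the two purple-capped and the two orange-capped vials upright in it, one centred on each printed ring, so that each row beside the rib holds one cap colour; either colour may take either row. Set everything down rather than dropping it, knock no vial over, and leave the grey-capped vial and all other things where they are.

Things in the scene. Friction and masses are not known exactly. Their poses are not given: they have to be found in the camera images.
- top_tray: white plastic tray, the upper of two equal trays stacked on a black plinth: 166 mm (its x) by 190 mm (its y), 32 mm high in all, floor 4 mm and walls 3 mm thick, about 0.24 kg. In its middle stands a blue grip rib, 10 mm thick along the tray's x, 80 mm long along its y, top 30 mm above the tray's underside. Rows of two rings run along y on either side of the rib. It rests flat, and not locked, on the lower tray's rim. Origin: centre of its underside, z up
- spot_a1 (a point): centre of one of the four printed blue rings (44 mm outer diameter) on the top tray's floor, on the upper face of the floor; -x row, tray frame x = -42 mm, y = -45 mm. Moves with the tray
- spot_a2 (a point): centre of one of the four printed blue rings (44 mm outer diameter) on the top tray's floor, on the upper face of the floor; -x row, tray frame x = -42 mm, y = 45 mm. Moves with the tray
- spot_b1 (a point): centre of one of the four printed blue rings (44 mm outer diameter) on the top tray's floor, on the upper face of the floor; +x row, tray frame x = 42 mm, y = -45 mm. Moves with the tray
- spot_b2 (a point): centre of one of the four printed blue rings (44 mm outer diameter) on the top tray's floor, on the upper face of the floor; +x row, tray frame x = 42 mm, y = 45 mm. Moves with the tray
- lower_tray: the equal white tray under the top tray; it stays on the black plinth (186 by 210 mm, 12 mm high). Origin: centre of its underside
- dock: fixed dark navy packing mat, 240 mm (its x) by 260 mm (its y), 3 mm thick, with a white printed rectangular outline that is 186 mm by 210 mm inside, centred on it. Origin: centre of its underside on the bench; its x is the short side. The tray's x goes along this x, either way round
- inmat: fixed blue mat, 230 mm (its x) by 150 mm (its y), 3 mm thick, on which the five vials stand at first. It and the tray pile lie to the left and the right of the packing mat, changing sides from start to start. Origin: centre of its underside
- purple_vial_1: glass vial with a purple cap: round body 30 mm in diameter up to 44 mm high, paper label on it, narrower neck, cap 23 mm in diameter on top, 66 mm high in all, about 50 g. Origin: centre of its underside, z up. At the start it stands upright on the blue mat, caps of all colours mixed in any order, about 85 mm from its neighbours
- purple_vial_2: glass vial with a purple cap: round body 30 mm in diameter up to 44 mm high, paper label on it, narrower neck, cap 23 mm in diameter on top, 66 mm high in all, about 50 g. Origin: centre of its underside, z up. At the start it stands upright on the blue mat, caps of all colours mixed in any order, about 85 mm from its neighbours
- orange_vial_1: glass vial with an orange cap: round body 30 mm in diameter up to 44 mm high, paper label on it, narrower neck, cap 23 mm in diameter on top, 66 mm high in all, about 50 g. Origin: centre of its underside, z up. At the start it stands upright on the blue mat, caps of all colours mixed in any order, about 85 mm from its neighbours
- orange_vial_2: glass vial with an orange cap: round body 30 mm in diameter up to 44 mm high, paper label on it, narrower neck, cap 23 mm in diameter on top, 66 mm high in all, about 50 g. Origin: centre of its underside, z up. At the start it stands upright on the blue mat, caps of all colours mixed in any order, about 85 mm from its neighbours
- grey_vial: glass vial with a dark grey cap: round body 30 mm in diameter up to 44 mm high, paper label on it, narrower neck, cap 23 mm in diameter on top, 66 mm high in all, about 50 g. Origin: centre of its underside, z up. At the start it stands upright on the blue mat, caps of all colours mixed in any order, about 85 mm from its neighbours. It is not to be packed and stays where it is
- tape_roll: bystander: roll of brown tape lying flat, 100 mm across, 48 mm high. Origin: centre of its underside
- scanner: bystander: black and grey hand scanner, about 160 by 60 mm, 35 mm high. Origin: underside, near its middle
- cold_pack: bystander: light blue cold pack, 100 by 160 mm, 28 mm high. Origin: centre of its underside
- marker: bystander: white marker pen with a black cap, 135 mm long, 14 mm thick. Origin: underside, near its middle
- small_carton: bystander: small cardboard box 70 by 120 mm, 50 mm high. Origin: centre of its underside
Mind the look-alikes: they are no part of the job. Leave any yellow look-alike of the orange_vial_2 alone.

How it is judged (in metres and radians):
On the way:
1. the empty top tray stands inside the white outline, square with it, and is let go (horizontal distance between top_tray and dock below 0.016 m and angle between the x axis of top_tray and the x axis of dock, either way round below 0.13 rad and z of top_tray in the frame of dock below 0.008 m and angle between top_tray's own z axis and vertical below 0.03 rad and contact force between the fingers and top_tray below 0.05 N and linear speed of top_tray below 0.02 m/s), for 0.2 s.
At the end, for the whole second after the job is handed in: The top tray lies flat on the packing mat, centre within 16 mm and sides within 0.13 rad of the outline's; an upright vial within 9 mm of every ring's centre, on the tray floor; one row (either) purple caps, the other orange; all released and at rest (all of step 1 and (((horizontal distance between any of purple_vial_1, purple_vial_2 and spot_a1 below 0.009 m and horizontal distance between any of purple_vial_1, purple_vial_2 and spot_a2 below 0.009 m) and (horizontal distance between any of orange_vial_1, orange_vial_2 and spot_b1 below 0.009 m and horizontal distance between any of orange_vial_1, orange_vial_2 and spot_b2 below 0.009 m)) or ((horizontal distance between any of orange_vial_1, orange_vial_2 and spot_a1 below 0.009 m and horizontal distance between any of orange_vial_1, orange_vial_2 and spot_a2 below 0.009 m) and (horizontal distance between any of purple_vial_1, purple_vial_2 and spot_b1 below 0.009 m and horizontal distance between any of purple_vial_1, purple_vial_2 and spot_b2 below 0.009 m))) and angle between each of purple_vial_1, purple_vial_2, orange_vial_1, orange_vial_2's own z axis and vertical below 0.08 rad and z of each of purple_vial_1, purple_vial_2, orange_vial_1, orange_vial_2 in the frame of top_tray below 0.008 m and contact force between the fingers and purple_vial_1 below 0.05 N and contact force between the fingers and purple_vial_2 below 0.05 N and contact force between the fingers and orange_vial_1 below 0.05 N and contact force between the fingers and orange_vial_2 below 0.05 N and linear speed of each of purple_vial_1, purple_vial_2, orange_vial_1, orange_vial_2 below 0.02 m/s); the robot touches nothing.
It fails at once if a vial is let go more than 20 mm above the tray floor ((horizontal distance between purple_vial_1 and top_tray below 0.085 m and z of purple_vial_1 in the frame of top_tray above 0.024 m and contact force between the fingers and purple_vial_1 below 0.01 N) or (horizontal distance between purple_vial_2 and top_tray below 0.085 m and z of purple_vial_2 in the frame of top_tray above 0.024 m and contact force between the fingers and purple_vial_2 below 0.01 N) or (horizontal distance between orange_vial_1 and top_tray below 0.085 m and z of orange_vial_1 in the frame of top_tray above 0.024 m and contact force between the fingers and orange_vial_1 below 0.01 N) or (horizontal distance between orange_vial_2 and top_tray below 0.085 m and z of orange_vial_2 in the frame of top_tray above 0.024 m and contact force between the fingers and orange_vial_2 below 0.01 N)).
It fails at once if the tray is let go more than 20 mm above the packing mat (horizontal distance between top_tray and dock below 0.06 m and z of top_tray in the frame of dock above 0.023 m and contact force between the fingers and top_tray below 0.01 N).
It fails at once if a vial is knocked over (angle between any of purple_vial_1, purple_vial_2, orange_vial_1, orange_vial_2, grey_vial's own z axis and vertical above 1 rad).
It fails at once if the lower tray or the grey-capped vial is moved more than 20 mm (distance of any of lower_tray, grey_vial from where it was at the start of the episode above 0.02 m).
It fails at once if a bystander is moved more than 30 mm (distance of any of tape_roll, scanner, cold_pack, marker, small_carton from where it was at the start of the episode above 0.03 m).
It also fails if it takes over 72 s, if anything falls off the work surface, if the arm or the gripper's body presses on something with over 40 N, if the wrist force passes 120 N, or if a joint passes its speed limit or range.

### The arm

A 6-joint arm with a two-finger parallel gripper is mounted at the origin on the work surface. World frame = base frame: x ahead of the robot, y to its left, z up, the work surface at z = 0. Lengths are in m, angles in degrees, forces in N, time in s.
With the tool pointing down it reaches from about 0.375 to 0.9 m from the base axis. Payload 3.1 kg.
Tool frame: the origin (TCP) lies at the very end of the fingers, on their centre line; the grasp point (between the pads) lies behind it (bot.grip_depth is the z of the grasp point in the tool frame, in m); z points along the fingers, y is the direction in which the jaws open and shut (so a half turn about z gives the same grasp; the last joint's range is limited). The gripper opens to 87 mm and grips with 3 to 60 N. Pads are 19 mm wide; open, the fingers measure 117 mm over their backs; the gripper's body (75 mm by 190 mm) begins 51 mm behind the grasp point.
Start: joints at [-82.248, 30.224, 82.088, -0, 67.689, -10.227], TCP at [0.193, -0.594, 0.223] pointing down, gripper open.
Joint ranges: [-176.69, 176.69], [-43.24, 126.21], [12.49, 139.97], [-82, 262], [0, 151.66], [-163.58, 163.58]. Speed limits (degrees/s): [159.86, 159.86, 180, 180, 180, 180].

### API

Orientations are given as a 3x3 rotation matrix whose columns are the frame's x, y, z axes.
In Python, from rig import bot, vision gives the robot as it stands. The module is installed in compiled form; this text tells all that it offers.
- The arm moves only by the shell command python3 -m jog 'ROWS'. ROWS is JSON, a list of rows, each a list of 3 entries, a list of its own where there are three numbers: the shift along the tool's x, y, z in mm, then the turn, a rotation vector about the tool's x, y, z in degrees, then the closure, from 0 (fully open) to 1 (shut). In form: [[[dx, dy, dz], [wx, wy, wz], fingers], ...]. A call has 1 to 12 rows; each row is the pose to reach, as a shift and turn from the pose commanded when the call began, along the tool's axes at that moment; what a row does not reach only later rows make up. A row lasts 1/12 s, in which the tool goes at most 41.7 mm and 7.16 degrees, less where a joint would pass 70% of its speed; a pose out of reach is approached as far as the arm can. A call with a gripper value outside its range is refused whole. The fingers move at their own pace and stop on an object; the grip force is fixed at half the most. Time passes only in rows, so rows that repeat a pose let the fingers close. It gives the time, the measured TCP pose, the force and the opening at its end, in the units of the state.
- bot.read_state(): the state, without advancing time (a new reading comes with each control period).
- vision.capture(name): name is "scene" or "top" or "wrist"; returns the picture (384x512x3 uint8, red, green, blue); there is no depth.
- vision.camera_info(name): a dict with "intrinsics" (3x3 intrinsics, pixels), "dist" ([k1, k2, p1, p2, k3] as OpenCV has them; the pictures are not rectified), "camera_from_world" (4x4, takes a point from world to camera coordinates); the wrist camera has in their place "mount" (4x4, takes a point from camera to tool coordinates, whose origin is the TCP and whose axes are the flange's). Camera axes: x right, y up, looking along -z (the intrinsics and any distortion apply to the point x, -y, -z); pixel columns grow to the right and rows downward; lengths in m; the calibration is good to about 2 mm. A picture is of the moment at which its call begins: read the wrist's pose just before it. camera_info takes no time and is no camera call.
- bot.hand_in(): hands the job in, once; it reports no verdict.
The state is a dict: "time_s": time; "joint_positions": joint angles; "qvel": joint speeds; "tau": joint torques, N m; "position": TCP position; "tcp_rot": TCP orientation; "force": force on the tool from outside, world axes, zero at the start; "moment": the same for the moment, N m; "opening": opening from 0.0 (shut) to 1.0 (fully open).
Only numpy, scipy, OpenCV 4.12 (cv2) and the standard library are available. Lean on these libraries where they do the work, as an engineer would, in place of code of your own. Each camera call takes 0.05 s, during which the arm holds its last target. There are 200 camera calls.

## Working session

There is one attempt and no reset: what is moved stays moved. The work goes in short steps, Python scripts to look and compute and a shell command to move; the robot and the scene stay as the last step left them, time stands still between calls to the robot, and variables do not carry over. Pictures are saved under pics/ and viewed, about 8 in all and at most 12, crops included, and the job is handed in when it is done.

```bash
mkdir -p pics; cat > h.py <<'E'
import numpy as np, cv2
from rig import bot, vision
def cam(name, st=None):
    i=vision.camera_info(name); K=np.array(i["intrinsics"]); d=np.array(i["dist"],float)
    if name=="wrist":
        st=st or bot.read_state(); T=np.eye(4); T[:3,:3]=st["tcp_rot"]; T[:3,3]=st["position"]
        W=T@np.array(i["mount"])
    else: W=np.linalg.inv(np.array(i["camera_from_world"]))
    return K,d,W
def ray(c,uv,z):
    K,d,W=c; p=cv2.undistortPoints(np.array(uv,float).reshape(-1,1,2),K,d).reshape(-1,2)
    v=np.c_[p[:,0],-p[:,1],-np.ones(len(p))]@W[:3,:3].T; o=W[:3,3]; z=np.broadcast_to(z,len(v))
    return o+v*((z-o[2])/v[:,2])[:,None]
def proj(c,P):
    K,d,W=c; q=(np.array(P,float).reshape(-1,3)-W[:3,3])@W[:3,:3]; q=q*[1,-1,-1]
    return cv2.projectPoints(q,np.zeros(3),np.zeros(3),K,d)[0].reshape(-1,2)
def save(im,n): cv2.imwrite("pics/"+n,im[...,::-1])
E
python3 - <<'E'
from h import *
for n in("scene","top"):
    im=vision.capture(n); np.save(n,im)
    save(im,n+"0.png"); print(n,cam(n)[2].round(3).tolist())
s=bot.read_state(); print(s["tcp_rot"],s["position"],bot.grip_depth,s["time_s"],vision.camera_info("wrist")["mount"])
E
```

```text
scene [[-0.312, -0.604, 0.733, 1.348], [0.95, -0.18, 0.256, 0.271], [-0.022, 0.776, 0.63, 0.759], [0.0, 0.0, 0.0, 1.0]]
top [[0.037, 0.978, -0.206, 0.33], [-0.999, 0.037, -0.004, 0.001], [0.004, 0.206, 0.979, 1.141], [0.0, 0.0, 0.0, 1.0]]
[[ 9.51170425e-01  3.08666060e-01 -2.93013070e-04]
 [ 3.08666032e-01 -9.51168494e-01  1.94349615e-03]
 [ 3.21186499e-04 -1.93903924e-03 -9.99998068e-01]] [ 0.19283214 -0.59381087  0.22167956] -0.0187 0.1 [[-7.99021413e-04  9.61823289e-01  2.73670097e-01  7.51475276e-02]
 [ 9.99999228e-01  1.02895312e-03 -6.96642710e-04  7.31265765e-04]
 [-9.51640882e-04  2.73669329e-01 -9.61823369e-01 -1.61867832e-01]
 [ 0.00000000e+00  0.00000000e+00  0.00000000e+00  1.00000000e+00]]
```

View pics/top0.png

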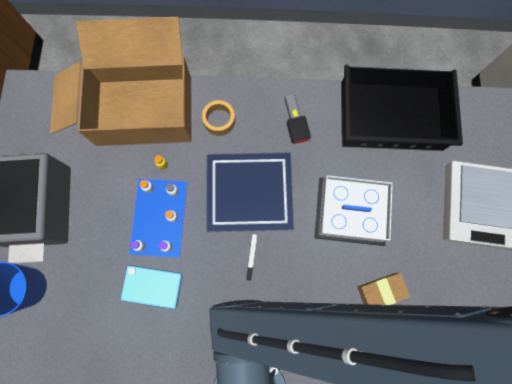

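View pics/scene0.png

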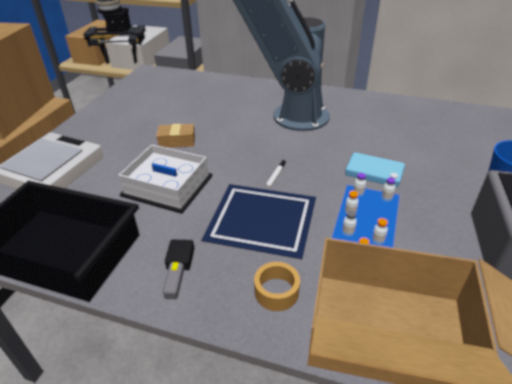

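The top view (2 pictures viewed so far) shows the tray pile with the blue rib at (356,208) and the white outline centred at (250,191). The vials are orange at (146,186) and (170,216), purple at (137,245) and (165,246), and grey at (171,189). The yellow look-alike is at (160,161), off the mat.

```bash
python3 - <<'E'
from h import *
im=np.load("top.npy"); c=cam("top"); hsv=cv2.cvtColor(im,cv2.COLOR_RGB2HSV)
def blobs(m,x0,x1,y0,y1,mn=8):
    mm=np.zeros_like(m); mm[y0:y1,x0:x1]=m[y0:y1,x0:x1]
    return [k for k in cv2.findContours(mm,cv2.RETR_EXTERNAL,cv2.CHAIN_APPROX_NONE)[0] if cv2.contourArea(k)>mn]
# outline
for k in blobs(cv2.inRange(im,(140,140,140),(255,255,255)),205,295,150,235,500):
    P=ray(c,k.reshape(-1,2),.003)[:,:2]; r=cv2.minAreaRect(P.astype(np.float32)); print("outline",r)
for k in blobs(cv2.inRange(hsv,(100,150,60),(125,255,255)),325,390,180,240,20):
    P=ray(c,k.reshape(-1,2),.074)[:,:2]; print("rib/ring",k.reshape(-1,2).mean(0),cv2.minAreaRect(P.astype(np.float32)), P.mean(0))
for nm,lo,hi in (("or",(4,150,120),(35,255,255)),("pu",(126,80,60),(160,255,255))):
  for k in blobs(cv2.inRange(hsv,lo,hi),120,190,150,260):
    (u,v),r=cv2.minEnclosingCircle(k); m=np.zeros(im.shape[:2],np.uint8); cv2.drawContours(m,[k],-1,255,-1); P=ray(c,[[u,v]],.069)[0]; print(nm,u,v,r,cv2.mean(hsv,m)[:3],P)
print("grey",ray(c,[[171,189]],.069)[0])
save(cv2.resize(im[140:265,115:400],None,fx=2.8,fy=2.8,interpolation=cv2.INTER_CUBIC),"crop1.png")
E
```

```text
outline ((0.571867823600769, 0.022297270596027374), (0.20043641328811646, 0.22193023562431335), 3.4185640811920166)
rib/ring [357.23636364 207.85454545] ((0.5193821787834167, -0.28561854362487793), (0.07437490671873093, 0.008298339322209358), 85.70436096191406) [ 0.51918708 -0.28625564]
or 168.89999389648438 214.10000610351562 3.1017186641693115 (17.193548387096772, 173.54838709677418, 232.74193548387098) [0.48192442 0.24640446 0.069     ]
or 143.1666717529297 183.5 3.2059926986694336 (17.0, 187.54545454545456, 231.84848484848484) [0.56784316 0.32814634 0.069     ]
or 160.0 161.5 6.800835609436035 (21.897959183673468, 191.86734693877548, 201.43877551020407) [0.63536874 0.28536308 0.069     ]
pu 162.57691955566406 244.73077392578125 3.650914192199707 (130.77272727272728, 139.4318181818182, 241.29545454545456) [0.39522471 0.25699634 0.069     ]
pu 134.5 244.5 3.8079864978790283 (130.16, 142.58, 236.62) [0.39270218 0.33562299 0.069     ]
grey [0.55471515 0.24641059 0.069     ]
```

View pics/crop1.png

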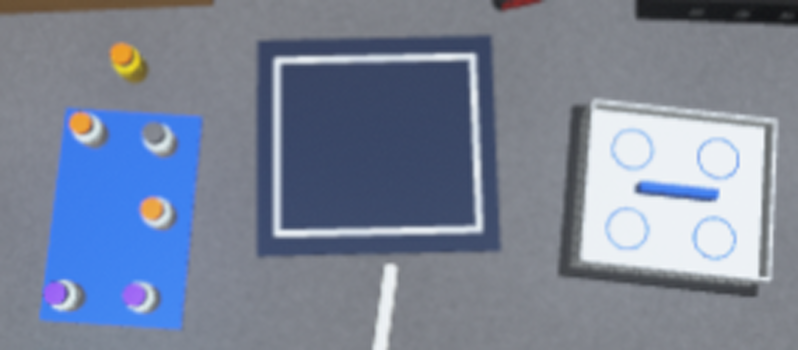

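The crop (3 viewed) confirms the two orange caps with clear/white bodies on the mat, and the look-alike off the mat with a yellow body, which I leave alone. The measured outline and rib sizes match the description. Next I go above the rib.

```bash
cat >> h.py <<'E'
from scipy.spatial.transform import Rotation as Ro
def go(x,y,z,yaw):
    s=bot.read_state(); R=np.array(s["tcp_rot"]); t=np.radians(yaw); c,n=np.cos(t),np.sin(t)
    T=np.array([[-n,c,0],[c,n,0],[0,0,-1]]); d=R.T@(np.array([x,y,z])-s["position"])*1000
    print("shift",d.round(1),"turn",Ro.from_matrix(R.T@T).as_rotvec(degrees=True).round(2))
def st():
    s=bot.read_state(); R=np.array(s["tcp_rot"]); print("t",round(s["time_s"],2),"p",np.round(s["position"],4),"yaw",np.degrees(np.arctan2(R[1,1],R[0,1])).round(2),"F",np.round(s["force"],1),"op",round(s["opening"],3))
E
python3 -c "
from h import *
go(.519,-.286,.2,-4.3)"
```

```text
shift [ 405.2 -192.1   22.2] turn [ -0.09  -0.08 -67.72]
```

```bash
python3 -m jog '[[[405,-192,22],[0,0,-67.7],0],[[405,-192,22],[0,0,-67.7],0],[[405,-192,22],[0,0,-67.7],0],[[405,-192,22],[0,0,-67.7],0],[[405,-192,22],[0,0,-67.7],0],[[405,-192,22],[0,0,-67.7],0],[[405,-192,22],[0,0,-67.7],0],[[405,-192,22],[0,0,-67.7],0],[[405,-192,22],[0,0,-67.7],0],[[405,-192,22],[0,0,-67.7],0],[[405,-192,22],[0,0,-67.7],0],[[405,-192,22],[0,0,-67.7],0]]' 
python3 -m jog '[[[0,0,0],[0,0,0],0],[[0,0,0],[0,0,0],0]]' >/dev/null
python3 - <<'E'
from h import *
st(); c=cam("wrist"); im=vision.capture("wrist"); save(im,"w1.png"); hsv=cv2.cvtColor(im,cv2.COLOR_RGB2HSV)
for k in cv2.findContours(cv2.inRange(hsv,(100,120,50),(125,255,255)),cv2.RETR_LIST,cv2.CHAIN_APPROX_NONE)[0]:
    if cv2.contourArea(k)>100:
        for z in(.074,.048):
            P=ray(c,k.reshape(-1,2),z)[:,:2]; r=cv2.minAreaRect(P.astype(np.float32)); print(z,np.round(r[0],4),np.round(r[1],4),round(r[2],2))
E
```

```text
time_s: 1.1
position: [0.5224, -0.2818, 0.1999]
tcp_rot: [[0.069, 0.998, 0.001], [0.998, -0.069, 0.003], [0.003, 0.001, -1.0]]
force: [-0.6, 0.1, 0.2]
opening: 0.995
t 1.27 p [ 0.5184 -0.2868  0.2001] yaw -4.28 F [-0.7 -1.  -0.1] op 1.001
0.074 [ 0.4797 -0.3197] [0.038  0.0372] 40.75
0.048 [ 0.4757 -0.3293] [0.0415 0.0406] 40.75
0.074 [ 0.4795 -0.3193] [0.0382 0.039 ] 85.74
0.048 [ 0.4754 -0.3289] [0.0417 0.0425] 85.74
0.074 [ 0.5209 -0.2865] [0.0793 0.0086] 85.55
0.048 [ 0.5205 -0.2932] [0.0865 0.0094] 85.55
0.074 [ 0.5628 -0.2429] [0.0373 0.0378] 41.37
0.048 [ 0.5662 -0.2457] [0.0407 0.0412] 41.36
0.074 [ 0.4859 -0.2372] [0.0377 0.0374] 39.34
0.048 [ 0.4823 -0.2394] [0.0411 0.0408] 39.34
0.074 [ 0.5626 -0.2427] [0.0385 0.0383] 23.2
0.048 [ 0.566  -0.2454] [0.0419 0.0417] 23.19
0.074 [ 0.4856 -0.237 ] [0.0386 0.0381] 84.8
0.048 [ 0.482  -0.2391] [0.0421 0.0415] 84.8
```

View pics/w1.png

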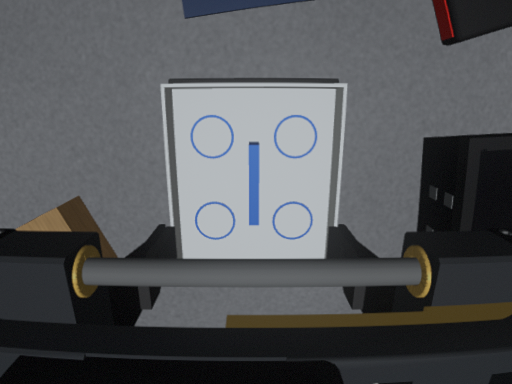

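The wrist picture (4 viewed) shows the rib at pixel (254,183) with the four rings around it. The 84 mm ring spacing and 79 mm rib length agree with the assumed heights, so I descend.

```bash
python3 -c "
from h import *
go(.5209,-.2868,.053,-4.4)"
```

```text
shift [  0.8   2.9 147.3] turn [-0.05  0.    0.03]
```

```bash
python3 -m jog '[[[0,2.9,40],[0,0,0],0],[[0,2.9,80],[0,0,0],0],[[0,2.9,110],[0,0,0],0],[[0,2.9,130],[0,0,0],0],[[0,2.9,140],[0,0,0],0],[[0,2.9,147],[0,0,0],0],[[0,2.9,147],[0,0,0],0]]' && python3 -m jog '[[[0,0,0],[0,0,0],1],[[0,0,0],[0,0,0],1],[[0,0,0],[0,0,0],1],[[0,0,0],[0,0,0],1],[[0,0,0],[0,0,0],1],[[0,0,0],[0,0,0],1],[[0,0,0],[0,0,0],1],[[0,0,0],[0,0,0],1],[[0,0,0],[0,0,0],1],[[0,0,0],[0,0,0],1]]'
```

```text
time_s: 1.9
position: [0.5209, -0.2878, 0.0528]
tcp_rot: [[0.077, 0.997, -0.001], [0.997, -0.077, 0.001], [0.001, -0.001, -1.0]]
force: [0.5, 0.6, 0.2]
opening: 1.0
time_s: 2.73
position: [0.5217, -0.287, 0.0535]
tcp_rot: [[0.075, 0.997, -0.0], [0.997, -0.075, 0.0], [0.0, -0.0, -1.0]]
force: [-0.3, 0.2, 0.4]
opening: 0.323
```

```bash
python3 -m jog '[[[0,0,0],[0,0,0],1],[[0,0,0],[0,0,0],1],[[0,0,0],[0,0,0],1],[[0,0,0],[0,0,0],1],[[0,0,0],[0,0,0],1],[[0,0,0],[0,0,0],1]]' && python3 -m jog '[[[0,0,-3],[0,0,0],1],[[0,0,-8],[0,0,0],1],[[0,0,-16],[0,0,0],1],[[0,0,-26],[0,0,0],1],[[0,0,-40],[0,0,0],1],[[0,0,-54],[0,0,0],1],[[0,0,-68],[0,0,0],1],[[0,0,-80],[0,0,0],1],[[0,0,-80],[0,0,0],1],[[0,0,-80],[0,0,0],1]]'; python3 -c "
from h import *
go(.572,.0223,.1335,3.4);st()
c=cam('wrist');save(vision.capture('wrist'),'w2.png');save(vision.capture('scene'),'s2.png')"
```

```text
time_s: 3.23
position: [0.5215, -0.2869, 0.0535]
tcp_rot: [[0.075, 0.997, -0.001], [0.997, -0.075, 0.0], [0.0, -0.001, -1.0]]
force: [-0.5, -0.3, 0.6]
opening: 0.113
time_s: 4.07
position: [0.5224, -0.2875, 0.1349]
tcp_rot: [[0.075, 0.997, 0.002], [0.997, -0.075, -0.002], [-0.002, 0.002, -1.0]]
force: [0.1, 0.1, -1.9]
opening: 0.114
shift [312.6  26.1   1. ] turn [ 0.13  0.1  -7.72]
t 4.07 p [ 0.5224 -0.2875  0.1349] yaw -4.32 F [ 0.1  0.1 -1.9] op 0.114
```

View pics/s2.png

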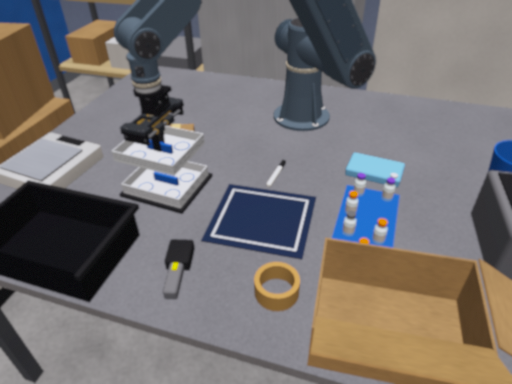

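Picture 5: the top tray is lifted level and the lower tray stayed on the plinth. Next I carry the tray to the dock.

```bash
python3 -m jog '[[[15,1,0],[0,0,-0.7],1],[[42,3.5,0],[0,0,-1.4],1],[[74,6,0],[0,0,-2.1],1],[[108,9,0],[0,0,-2.8],1],[[142,12,0],[0,0,-3.5],1],[[176,15,0],[0,0,-4.2],1],[[210,18,0],[0,0,-4.9],1],[[242,20,0],[0,0,-5.6],1],[[270,22,0],[0,0,-6.3],1],[[293,24,0],[0,0,-7],1],[[307,25.5,0],[0,0,-7.7],1],[[313,26,0],[0,0,-7.7],1]]' && python3 -m jog '[[[0,0,0],[0,0,0],1],[[0,0,0],[0,0,0],1]]' >/dev/null; python3 -c "
from h import *
go(.572,.0223,.0135,3.4);st()"
```

```text
time_s: 5.17
position: [0.5702, 0.0266, 0.1326]
tcp_rot: [[-0.063, 0.998, -0.002], [0.998, 0.063, 0.001], [0.001, -0.002, -1.0]]
force: [-0.5, -0.5, -2.3]
opening: 0.115
shift [ -1.1   1.4 119.5] turn [-0.07  0.01  0.03]
t 5.33 p [0.5707 0.0233 0.133 ] yaw 3.43 F [ 0.2 -1.1 -2.1] op 0.11
```

```bash
python3 -m jog '[[[-1,1,20],[0,0,0],1],[[-1,1,45],[0,0,0],1],[[-1,1,70],[0,0,0],1],[[-1,1,90],[0,0,0],1],[[-1,1,102],[0,0,0],1],[[-1,1,110],[0,0,0],1],[[-1,1,115],[0,0,0],1],[[-1,1,118],[0,0,0],1],[[-1,1,120],[0,0,0],1],[[-1,1,121],[0,0,0],1],[[-1,1,121],[0,0,0],1]]'; python3 -c "
from h import *
go(.572,.0223,.0125,3.4);st()"
```

```text
time_s: 6.25
position: [0.5729, 0.0221, 0.0132]
tcp_rot: [[-0.059, 0.998, 0.001], [0.998, 0.059, -0.0], [-0.0, 0.001, -1.0]]
force: [0.8, 0.0, -2.6]
opening: 0.114
shift [ 0.2 -0.9  0.7] turn [ 0.08  0.02 -0.02]
t 6.25 p [0.5729 0.0221 0.0132] yaw 3.38 F [ 0.8  0.  -2.6] op 0.114
```

```bash
python3 -m jog '[[[0,-0.5,1],[0,0,0],1],[[0,-0.5,1.5],[0,0,0],1],[[0,-0.5,1.5],[0,0,0],1]]'; python3 -m jog '[[[0,0,0],[0,0,0],0.6],[[0,0,0],[0,0,0],0.4],[[0,0,0],[0,0,0],0],[[0,0,0],[0,0,0],0],[[0,0,0],[0,0,0],0],[[0,0,0],[0,0,0],0],[[0,0,0],[0,0,0],0],[[0,0,0],[0,0,0],0],[[0,0,0],[0,0,0],0],[[0,0,0],[0,0,0],0],[[0,0,0],[0,0,0],0],[[0,0,0],[0,0,0],0]]'
```

```text
time_s: 6.5
position: [0.5727, 0.0222, 0.0124]
tcp_rot: [[-0.059, 0.998, 0.002], [0.998, 0.059, -0.0], [-0.0, 0.002, -1.0]]
force: [-1.1, 0.1, 4.5]
opening: 0.112
time_s: 7.5
position: [0.5719, 0.0221, 0.011]
tcp_rot: [[-0.059, 0.998, -0.0], [0.998, 0.059, 0.0], [0.0, -0.0, -1.0]]
force: [0.1, -0.6, 0.0]
opening: 0.936
```

```bash
python3 -m jog '[[[0,0,-20],[0,0,0],0],[[0,0,-60],[0,0,0],0],[[0,0,-100],[0,0,0],0],[[0,0,-140],[0,0,0],0],[[0,0,-180],[0,0,0],0],[[0,0,-210],[0,0,0],0],[[0,0,-210],[0,0,0],0],[[0,0,-210],[0,0,0],0]]' >/dev/null
python3 - <<'E'
from h import *
st(); c=cam("wrist"); im=vision.capture("wrist"); save(im,"w3.png"); hsv=cv2.cvtColor(im,cv2.COLOR_RGB2HSV)
for k in cv2.findContours(cv2.inRange(hsv,(100,120,100),(125,255,255)),cv2.RETR_EXTERNAL,cv2.CHAIN_APPROX_NONE)[0]:
    if cv2.contourArea(k)>200:
        for z in(.033,.007):
            P=ray(c,k.reshape(-1,2),z)[:,:2]; r=cv2.minAreaRect(P.astype(np.float32)); print(z,k.reshape(-1,2).mean(0).round(),np.round(r[0],4),np.round(r[1],4),round(r[2],2))
go(.48,.287,.2,3.4); 
E
```

```text
t 8.17 p [0.573  0.022  0.2233] yaw 3.39 F [-0.9 -0.4 -0.4] op 1.0
0.033 [250. 171.] [0.5727 0.0225] [0.0072 0.0793] 3.27
0.007 [250. 171.] [0.573 0.017] [0.0077 0.0852] 3.27
shift [269.7 -75.7  21.2] turn [ 0.02  0.01 -0.02]
```

View pics/w3.png

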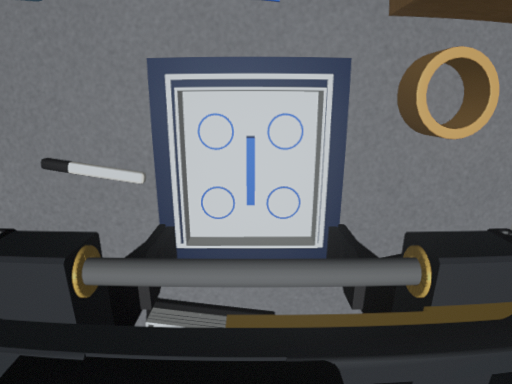

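Picture 6: the tray stands inside the outline, square with it, 0–1 mm and about 0.1° off. Now I look at the vials from above with the jaws turned 90°.

```bash
python3 -c "
from h import *
go(.47,.287,.25,93.3)"
```

```text
shift [270.3 -85.7 -28.8] turn [ 1.000e-02  2.000e-02 -8.992e+01]
```

```bash
python3 -m jog '[[[270,-86,-29],[0,0,-89.9],0.3],[[270,-86,-29],[0,0,-89.9],0.3],[[270,-86,-29],[0,0,-89.9],0.3],[[270,-86,-29],[0,0,-89.9],0.3],[[270,-86,-29],[0,0,-89.9],0.3],[[270,-86,-29],[0,0,-89.9],0.3],[[270,-86,-29],[0,0,-89.9],0.3],[[270,-86,-29],[0,0,-89.9],0.3],[[270,-86,-29],[0,0,-89.9],0.3],[[270,-86,-29],[0,0,-89.9],0.3],[[270,-86,-29],[0,0,-89.9],0.3],[[270,-86,-29],[0,0,-89.9],0.3]]'
python3 -m jog '[[[0,0,0],[0,0,-4],0.3],[[0,0,0],[0,0,-4],0.3],[[0,0,0],[0,0,-4],0.3]]'
cat > v.py <<'E'
from h import *
st(); c=cam("wrist"); im=vision.capture("wrist"); save(im,"w4.png"); hsv=cv2.cvtColor(im,cv2.COLOR_RGB2HSV)
for nm,lo,hi in (("or",(4,130,120),(35,255,255)),("pu",(126,70,60),(160,255,255)),("gy",(0,0,40),(180,60,110))):
  for k in cv2.findContours(cv2.inRange(hsv,lo,hi),cv2.RETR_EXTERNAL,cv2.CHAIN_APPROX_NONE)[0]:
    if not 150<cv2.contourArea(k)<3000: continue
    (u,v),r=cv2.minEnclosingCircle(k); P=ray(c,[[u,v],[u+r,v]],.069); print(nm,round(u),round(v),round(r,1),P[0].round(4),"R",np.linalg.norm(P[1]-P[0]).round(4))
E
python3 v.py
```

```text
time_s: 9.22
position: [0.4684, 0.2863, 0.2473]
tcp_rot: [[-1.0, 0.005, -0.006], [0.005, 1.0, -0.002], [0.005, -0.002, -1.0]]
force: [0.2, 0.4, -0.4]
opening: 0.695
time_s: 9.47
position: [0.469, 0.2862, 0.248]
tcp_rot: [[-0.998, -0.056, -0.004], [-0.056, 0.998, -0.001], [0.004, -0.001, -1.0]]
force: [-0.0, -0.5, 0.7]
opening: 0.698
t 9.47 p [0.469  0.2862 0.248 ] yaw 93.21 F [-0.  -0.5  0.7] op 0.698
or 250 299 14.7 [0.6296 0.2922 0.069 ] R 0.0187
or 282 255 9.1 [0.5656 0.327  0.069 ] R 0.011
or 217 184 9.4 [0.4808 0.2466 0.069 ] R 0.0107
pu 302 108 10.6 [0.3929 0.3356 0.069 ] R 0.0114
pu 229 106 10.5 [0.3943 0.2569 0.069 ] R 0.0113
gy 103 218 52.7 [0.5302 0.1103 0.069 ] R 0.0645
gy 43 80 53.2 [0.3743 0.0514 0.069 ] R 0.0615
```

View pics/w4.png

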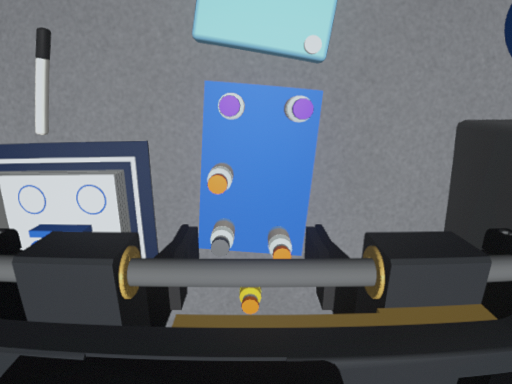

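Picture 7: purple caps at (229,106) and (302,108), orange at (217,184) and (282,255), grey at (220,247), yellow-bodied look-alike at (250,303). Cap radii (about 11 mm) and positions agree with the top view within 2 mm. Plan: purples go to row a, oranges to row b.

```bash
python3 - <<'E'
from h import *
go(.3943,.2569,.018,93.3)
E
```

```text
shift [ 75.7 -24.9 230.7] turn [-0.05 -0.19 -0.09]
```

```bash
python3 -m jog '[[[30,-10,20],[0,0,0],0.3],[[60,-20,50],[0,0,0],0.3],[[76,-25,85],[0,0,0],0.3],[[76,-25,120],[0,0,0],0.3],[[76,-25,150],[0,0,0],0.3],[[76,-25,175],[0,0,0],0.3],[[76,-25,195],[0,0,0],0.3],[[76,-25,212],[0,0,0],0.3],[[76,-25,224],[0,0,0],0.3],[[76,-25,230],[0,0,0],0.3],[[76,-25,230],[0,0,0],0.3]]'; python3 -m jog '[[[0,0,0],[0,0,0],0.6],[[0,0,0],[0,0,0],0.9],[[0,0,0],[0,0,0],0.9],[[0,0,0],[0,0,0],0.9],[[0,0,0],[0,0,0],0.9],[[0,0,0],[0,0,0],0.9],[[0,0,0],[0,0,0],0.9],[[0,0,0],[0,0,0],0.9]]'; python3 -c "
from h import *
go(.5334,-.0248,.022,93.3)"
```

```text
time_s: 10.43
position: [0.3948, 0.2569, 0.0186]
tcp_rot: [[-0.998, -0.057, -0.003], [-0.057, 0.998, -0.001], [0.003, -0.001, -1.0]]
force: [0.0, 0.1, 0.3]
opening: 0.696
time_s: 11.1
position: [0.396, 0.2574, 0.0205]
tcp_rot: [[-0.998, -0.058, 0.001], [-0.058, 0.998, 0.0], [-0.001, 0.0, -1.0]]
force: [-0.3, -0.3, 4.9]
opening: 0.333
shift [-120.8 -289.7   -1.4] turn [0.02 0.06 0.02]
```

```bash
python3 -m jog '[[[0,0,-10],[0,0,0],0.9],[[0,0,-35],[0,0,0],0.9],[[0,0,-70],[0,0,0],0.9],[[0,0,-105],[0,0,0],0.9],[[-10,-24,-125],[0,0,0],0.9],[[-23,-55,-125],[0,0,0],0.9],[[-37,-89,-125],[0,0,0],0.9],[[-51,-123,-125],[0,0,0],0.9],[[-65,-157,-125],[0,0,0],0.9],[[-79,-191,-125],[0,0,0],0.9],[[-93,-225,-125],[0,0,0],0.9],[[-105,-253,-125],[0,0,0],0.9]]'; python3 -m jog '[[[-9,-22,0],[0,0,0],0.9],[[-15,-36,0],[0,0,0],0.9],[[-15.5,-37,0],[0,0,0],0.9],[[-15.5,-37,0],[0,0,0],0.9],[[-15.5,-37,0],[0,0,0],0.9]]';python3 -c "
from h import *
go(.5334,-.0248,.022,93.3);st()"
```

```text
time_s: 12.1
position: [0.5158, 0.0083, 0.1455]
tcp_rot: [[-0.998, -0.057, 0.0], [-0.057, 0.998, -0.0], [-0.0, -0.0, -1.0]]
force: [-0.3, -0.5, -0.3]
opening: 0.34
time_s: 12.52
position: [0.5313, -0.0239, 0.1449]
tcp_rot: [[-0.998, -0.059, -0.002], [-0.059, 0.998, 0.001], [0.002, 0.001, -1.0]]
force: [-0.4, 0.2, -0.7]
opening: 0.336
shift [ -2.3  -1.2 122.9] turn [ 0.07 -0.12  0.06]
t 12.52 p [ 0.5313 -0.0239  0.1449] yaw 93.36 F [-0.4  0.2 -0.7] op 0.336
```

```bash
python3 -m jog '[[[-2,-1,20],[0,0,0],0.9],[[-2,-1,50],[0,0,0],0.9],[[-2,-1,78],[0,0,0],0.9],[[-2,-1,98],[0,0,0],0.9],[[-2,-1,110],[0,0,0],0.9],[[-2,-1,116],[0,0,0],0.9],[[-2,-1,119],[0,0,0],0.9],[[-2,-1,120],[0,0,0],0.9],[[-2,-1,120],[0,0,0],0.9]]';python3 -c "
from h import *
go(.5334,-.0248,.022,93.3)
save(vision.capture('wrist'),'w5.png')"
```

```text
time_s: 13.27
position: [0.5351, -0.0256, 0.0256]
tcp_rot: [[-0.998, -0.059, 0.001], [-0.059, 0.998, -0.0], [-0.001, -0.0, -1.0]]
force: [-0.4, -0.5, -0.7]
opening: 0.337
shift [1.6 0.9 3.6] turn [-0.01  0.04  0.07]
```

View pics/w5.png

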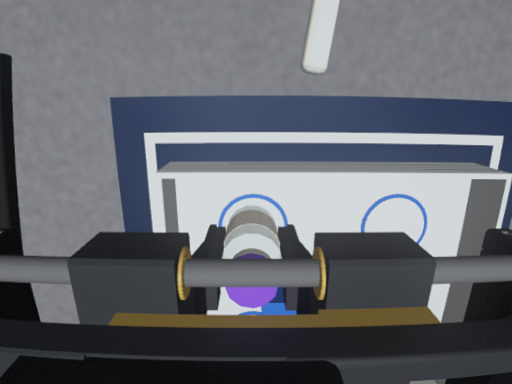

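Picture 8: the vial hangs upright over its ring at (253,225). I lower it to contact, watching the force.

```bash
python3 -m jog '[[[0.8,0.5,0.7],[0,0,0],0.9],[[0.8,0.5,1.4],[0,0,0],0.9],[[0.8,0.5,1.4],[0,0,0],0.9]]'; python3 -m jog '[[[0,0,0.5],[0,0,0],0.9],[[0,0,1],[0,0,0],0.9],[[0,0,1],[0,0,0],0.9]]'
```

```text
time_s: 13.57
position: [0.5344, -0.0257, 0.0246]
tcp_rot: [[-0.998, -0.058, 0.001], [-0.058, 0.998, -0.0], [-0.001, -0.0, -1.0]]
force: [-0.4, -0.1, 4.8]
opening: 0.337
time_s: 13.82
position: [0.5344, -0.0257, 0.0245]
tcp_rot: [[-0.998, -0.058, 0.001], [-0.058, 0.998, -0.0], [-0.001, -0.0, -1.0]]
force: [-1.7, 0.8, 13.1]
opening: 0.337
```

```bash
python3 -m jog '[[[0,0,-1],[0,0,0],0.9],[[0,0,-1],[0,0,0],0.6],[[0,0,-1],[0,0,0],0.4],[[0,0,-1],[0,0,0],0.4],[[0,0,-1],[0,0,0],0.4],[[0,0,-1],[0,0,0],0.4],[[0,0,-20],[0,0,0],0.4],[[0,0,-55],[0,0,0],0.4],[[0,0,-95],[0,0,0],0.4],[[0,0,-120],[0,0,0],0.4],[[0,0,-120],[0,0,0],0.3],[[0,0,-120],[0,0,0],0.3]]';python3 -c "
from h import *
st();go(.3929,.3356,.018,93.3)"
```

```text
time_s: 14.82
position: [0.535, -0.0259, 0.1441]
tcp_rot: [[-0.998, -0.058, 0.004], [-0.058, 0.998, -0.001], [-0.004, -0.001, -1.0]]
force: [-0.3, 0.6, 0.3]
opening: 0.664
t 14.82 p [ 0.535  -0.0259  0.1441] yaw 93.33 F [-0.3  0.6  0.3] op 0.664
shift [121.3 369.3 125.2] turn [-0.07  0.21  0.03]
```

```bash
python3 -m jog '[[[8,24,0],[0,0,0],0.3],[[20,60,0],[0,0,0],0.3],[[32,98,0],[0,0,0],0.3],[[44,134,0],[0,0,0],0.3],[[56,171,0],[0,0,0],0.3],[[68,207,0],[0,0,0],0.3],[[80,244,0],[0,0,0],0.3],[[92,280,0],[0,0,0],0.3],[[104,316,0],[0,0,0],0.3],[[114,347,0],[0,0,0],0.3],[[120,366,0],[0,0,0],0.3],[[121,369,0],[0,0,0],0.3]]'; python3 -m jog '[[[0,0,15],[0,0,0],0.3],[[0,0,45],[0,0,0],0.3],[[0,0,75],[0,0,0],0.3],[[0,0,100],[0,0,0],0.3],[[0,0,115],[0,0,0],0.3],[[0,0,123],[0,0,0],0.3],[[0,0,123],[0,0,0],0.3]]';python3 -c "
from h import *
go(.3929,.3356,.020,93.3)"
```

```text
time_s: 15.82
position: [0.3891, 0.3379, 0.1408]
tcp_rot: [[-0.998, -0.062, -0.004], [-0.062, 0.998, -0.001], [0.004, -0.001, -1.0]]
force: [1.2, 0.5, -0.0]
opening: 0.701
time_s: 16.4
position: [0.3903, 0.3339, 0.0171]
tcp_rot: [[-0.998, -0.057, -0.005], [-0.057, 0.998, -0.003], [0.005, -0.003, -1.0]]
force: [0.2, 0.0, 0.3]
opening: 0.697
shift [-2.6  1.5 -2.9] turn [-0.15 -0.31 -0.03]
```

```bash
python3 -m jog '[[[-2,1.5,-2.5],[0,0,0],0.3],[[-2,1.5,-2.5],[0,0,0],0.6],[[-2,1.5,-2.5],[0,0,0],0.9],[[-2,1.5,-2.5],[0,0,0],0.9],[[-2,1.5,-2.5],[0,0,0],0.9],[[-2,1.5,-2.5],[0,0,0],0.9],[[-2,1.5,-2.5],[0,0,0],0.9],[[-2,1.5,-2.5],[0,0,0],0.9],[[-2,1.5,-2.5],[0,0,0],0.9]]';python3 -c "
from h import *
go(.5282,.0650,.144,93.3)"
```

```text
time_s: 17.15
position: [0.3938, 0.3374, 0.0225]
tcp_rot: [[-0.998, -0.058, 0.0], [-0.058, 0.998, 0.0], [-0.0, 0.0, -1.0]]
force: [-0.2, -0.5, 4.6]
opening: 0.338
shift [-118.4 -279.7 -121.5] turn [0.01 0.03 0.03]
```

```bash
python3 -m jog '[[[0,0,-10],[0,0,0],0.9],[[0,0,-35],[0,0,0],0.9],[[0,0,-70],[0,0,0],0.9],[[0,0,-105],[0,0,0],0.9],[[-10,-24,-122],[0,0,0],0.9],[[-23,-55,-122],[0,0,0],0.9],[[-37,-88,-122],[0,0,0],0.9],[[-51,-121,-122],[0,0,0],0.9],[[-65,-154,-122],[0,0,0],0.9],[[-79,-187,-122],[0,0,0],0.9],[[-93,-220,-122],[0,0,0],0.9],[[-105,-247,-122],[0,0,0],0.9]]'; python3 -m jog '[[[-9,-22,0],[0,0,0],0.9],[[-13,-32,0],[0,0,0],0.9],[[-13.5,-33,0],[0,0,0],0.9],[[-13.5,-33,0],[0,0,0],0.9],[[-13.5,-33,0],[0,0,0],0.9]]';python3 -c "
from h import *
go(.5282,.065,.0265,93.3);st()"
```

```text
time_s: 18.15
position: [0.5136, 0.0945, 0.1446]
tcp_rot: [[-0.998, -0.057, 0.0], [-0.057, 0.998, -0.0], [-0.0, -0.0, -1.0]]
force: [0.4, 0.2, -0.8]
opening: 0.339
time_s: 18.57
position: [0.5269, 0.0658, 0.1441]
tcp_rot: [[-0.998, -0.059, -0.002], [-0.059, 0.998, 0.001], [0.002, 0.001, -1.0]]
force: [-0.1, 0.6, -1.0]
opening: 0.331
shift [ -1.4  -1.  117.5] turn [ 0.04 -0.1   0.07]
t 18.57 p [0.5269 0.0658 0.1441] yaw 93.37 F [-0.1  0.6 -1. ] op 0.331
```

```bash
python3 -m jog '[[[0,0,20],[0,0,0],0.9],[[0,0,50],[0,0,0],0.9],[[0,0,78],[0,0,0],0.9],[[0,0,96],[0,0,0],0.9],[[0,0,107],[0,0,0],0.9],[[0,0,113],[0,0,0],0.9],[[0,0,115],[0,0,0],0.9],[[0,0,116],[0,0,0],0.9],[[0,0,116],[0,0,0],0.9]]';python3 -m jog '[[[0,0,0.7],[0,0,0],0.9],[[0,0,1.2],[0,0,0],0.9],[[0,0,1.2],[0,0,0],0.9]]';python3 -c "
from h import *
go(.5282,.065,.0265,93.3)"
```

```text
time_s: 19.32
position: [0.5289, 0.0649, 0.0289]
tcp_rot: [[-0.998, -0.058, 0.002], [-0.058, 0.998, -0.0], [-0.002, -0.0, -1.0]]
force: [-0.5, -0.1, -0.4]
opening: 0.333
time_s: 19.57
position: [0.5287, 0.0645, 0.0276]
tcp_rot: [[-0.998, -0.058, 0.001], [-0.058, 0.998, -0.0], [-0.001, -0.0, -1.0]]
force: [-0.7, -0.1, -0.3]
opening: 0.341
shift [0.4 0.5 1.1] turn [-0.01  0.07  0.02]
```

```bash
python3 -m jog '[[[0,0,0.7],[0,0,0],0.9],[[0,0,1.4],[0,0,0],0.9],[[0,0,1.4],[0,0,0],0.9]]'
```

```text
time_s: 19.82
position: [0.5286, 0.0645, 0.0265]
tcp_rot: [[-0.998, -0.058, 0.001], [-0.058, 0.998, -0.0], [-0.001, -0.0, -1.0]]
force: [-0.9, 0.0, 5.8]
opening: 0.333
```

Contact. I release, raise and head for orange A.

```bash
python3 -m jog '[[[0,0,-0.5],[0,0,0],0.9],[[0,0,-0.5],[0,0,0],0.6],[[0,0,-0.5],[0,0,0],0.4],[[0,0,-0.5],[0,0,0],0.4],[[0,0,-0.5],[0,0,0],0.4],[[0,0,-0.5],[0,0,0],0.4],[[0,0,-20],[0,0,0],0.4],[[0,0,-55],[0,0,0],0.4],[[0,0,-95],[0,0,0],0.4],[[0,0,-118],[0,0,0],0.4],[[0,0,-118],[0,0,0],0.3],[[0,0,-118],[0,0,0],0.3]]';python3 -c "
from h import *
st();go(.4808,.2466,.022,93.3)"
```

```text
time_s: 20.82
position: [0.5292, 0.0646, 0.145]
tcp_rot: [[-0.998, -0.058, 0.004], [-0.058, 0.998, -0.0], [-0.004, -0.001, -1.0]]
force: [0.1, -0.1, -0.9]
opening: 0.665
t 20.82 p [0.5292 0.0646 0.145 ] yaw 93.33 F [ 0.1 -0.1 -0.9] op 0.665
shift [ 38.2 184.6 122.7] turn [-0.03  0.21  0.03]
```

```bash
python3 -m jog '[[[5,24,0],[0,0,0],0.3],[[13,62,0],[0,0,0],0.3],[[21,100,0],[0,0,0],0.3],[[29,138,0],[0,0,0],0.3],[[35,168,0],[0,0,0],0.3],[[38,183,0],[0,0,0],0.3],[[38,184.5,0],[0,0,0],0.3],[[38,184.5,0],[0,0,0],0.3]]' >/dev/null; python3 -m jog '[[[0,0,15],[0,0,0],0.3],[[0,0,45],[0,0,0],0.3],[[0,0,75],[0,0,0],0.3],[[0,0,98],[0,0,0],0.3],[[0,0,113],[0,0,0],0.3],[[0,0,119],[0,0,0],0.3],[[0,0,120],[0,0,0],0.3],[[0,0,120],[0,0,0],0.3]]';python3 -c "
from h import *
go(.4808,.2466,.021,93.3)"
```

```text
time_s: 22.15
position: [0.4799, 0.2457, 0.0232]
tcp_rot: [[-0.998, -0.057, -0.001], [-0.057, 0.998, -0.0], [0.001, -0.0, -1.0]]
force: [-0.5, -0.5, 0.7]
opening: 0.7
shift [-1.   0.8  2.2] turn [-0.02 -0.04 -0.05]
```

```bash
python3 -m jog '[[[-1,0.8,1.5],[0,0,0],0.3],[[-1,0.8,1.5],[0,0,0],0.6],[[-1,0.8,1.5],[0,0,0],0.9],[[-1,0.8,1.5],[0,0,0],0.9],[[-1,0.8,1.5],[0,0,0],0.9],[[-1,0.8,1.5],[0,0,0],0.9],[[-1,0.8,1.5],[0,0,0],0.9],[[-1,0.8,1.5],[0,0,0],0.9],[[-1,0.8,1.5],[0,0,0],0.9]]';python3 -c "
from h import *
go(.6172,-.02,.144,93.3)"
```

```text
time_s: 22.9
position: [0.4806, 0.2476, 0.0223]
tcp_rot: [[-0.998, -0.058, 0.0], [-0.058, 0.998, 0.0], [-0.0, 0.0, -1.0]]
force: [-0.7, 0.1, 2.4]
opening: 0.335
shift [-120.8 -275.  -121.7] turn [0.01 0.01 0.02]
```

```bash
python3 -m jog '[[[0,0,-10],[0,0,0],0.9],[[0,0,-35],[0,0,0],0.9],[[0,0,-70],[0,0,0],0.9],[[0,0,-105],[0,0,0],0.9],[[-10,-24,-122],[0,0,0],0.9],[[-24,-55,-122],[0,0,0],0.9],[[-38,-87,-122],[0,0,0],0.9],[[-52,-119,-122],[0,0,0],0.9],[[-66,-151,-122],[0,0,0],0.9],[[-81,-184,-122],[0,0,0],0.9],[[-95,-216,-122],[0,0,0],0.9],[[-107,-243,-122],[0,0,0],0.9]]'; python3 -m jog '[[[-9,-22,0],[0,0,0],0.9],[[-13.5,-31.5,0],[0,0,0],0.9],[[-14,-32,0],[0,0,0],0.9],[[-14,-32,0],[0,0,0],0.9],[[-14,-32,0],[0,0,0],0.9]]';python3 -c "
from h import *
go(.6172,-.02,.0262,93.3);st()"
```

```text
time_s: 23.9
position: [0.6023, 0.0086, 0.1447]
tcp_rot: [[-0.998, -0.057, 0.001], [-0.057, 0.998, -0.001], [-0.001, -0.001, -1.0]]
force: [2.2, 0.2, -0.9]
opening: 0.336
time_s: 24.32
position: [0.616, -0.0184, 0.1439]
tcp_rot: [[-0.998, -0.059, -0.002], [-0.059, 0.998, 0.001], [0.002, 0.001, -1.0]]
force: [0.2, -0.3, -0.7]
opening: 0.336
shift [ -1.3  -1.8 117.7] turn [ 0.06 -0.1   0.08]
t 24.32 p [ 0.616  -0.0184  0.1439] yaw 93.38 F [ 0.2 -0.3 -0.7] op 0.336
```

```bash
python3 -m jog '[[[-0.5,-1,20],[0,0,0],0.9],[[-0.5,-1,50],[0,0,0],0.9],[[-0.5,-1,78],[0,0,0],0.9],[[-0.5,-1,96],[0,0,0],0.9],[[-0.5,-1,107],[0,0,0],0.9],[[-0.5,-1,113],[0,0,0],0.9],[[-0.5,-1,115],[0,0,0],0.9],[[-0.5,-1,116],[0,0,0],0.9],[[-0.5,-1,116],[0,0,0],0.9]]';python3 -m jog '[[[0,0,0.7],[0,0,0],0.9],[[0,0,1.2],[0,0,0],0.9],[[0,0,1.2],[0,0,0],0.9]]';python3 -c "
from h import *
go(.6172,-.02,.0262,93.3)"
```

```text
time_s: 25.07
position: [0.6186, -0.0209, 0.0291]
tcp_rot: [[-0.998, -0.058, 0.002], [-0.058, 0.998, -0.0], [-0.002, -0.0, -1.0]]
force: [-0.0, 0.2, -0.6]
opening: 0.338
time_s: 25.32
position: [0.6183, -0.0212, 0.0276]
tcp_rot: [[-0.998, -0.058, 0.001], [-0.058, 0.998, -0.0], [-0.001, -0.0, -1.0]]
force: [1.3, 0.5, -0.7]
opening: 0.338
shift [1.  1.3 1.4] turn [-0.02  0.07  0.02]
```

```bash
python3 -m jog '[[[0.5,0.7,0.7],[0,0,0],0.9],[[0.5,0.7,1.5],[0,0,0],0.9],[[0.5,0.7,1.8],[0,0,0],0.9],[[0.5,0.7,1.8],[0,0,0],0.9]]'
```

```text
time_s: 25.65
position: [0.6176, -0.0204, 0.0263]
tcp_rot: [[-0.998, -0.058, 0.001], [-0.058, 0.998, -0.0], [-0.001, -0.0, -1.0]]
force: [-1.8, -0.1, 5.3]
opening: 0.336
```

```bash
python3 -m jog '[[[0,0,-0.5],[0,0,0],0.9],[[0,0,-0.5],[0,0,0],0.6],[[0,0,-0.5],[0,0,0],0.4],[[0,0,-0.5],[0,0,0],0.4],[[0,0,-0.5],[0,0,0],0.4],[[0,0,-0.5],[0,0,0],0.4],[[0,0,-20],[0,0,0],0.4],[[0,0,-55],[0,0,0],0.4],[[0,0,-95],[0,0,0],0.4],[[0,0,-118],[0,0,0],0.4],[[0,0,-118],[0,0,0],0.3],[[0,0,-118],[0,0,0],0.3]]';python3 -c "
from h import *
st();go(.5662,.3273,.022,93.3)"
```

```text
time_s: 26.65
position: [0.6183, -0.0206, 0.1447]
tcp_rot: [[-0.998, -0.058, 0.004], [-0.058, 0.998, -0.001], [-0.004, -0.001, -1.0]]
force: [0.7, 0.5, -0.3]
opening: 0.669
t 26.65 p [ 0.6183 -0.0206  0.1447] yaw 93.33 F [ 0.7  0.5 -0.3] op 0.669
shift [ 32.3 350.4 122.3] turn [-0.06  0.21  0.03]
```

```bash
python3 -m jog '[[[2,24,0],[0,0,0],0.3],[[6,61,0],[0,0,0],0.3],[[9,99,0],[0,0,0],0.3],[[13,137,0],[0,0,0],0.3],[[16,175,0],[0,0,0],0.3],[[20,213,0],[0,0,0],0.3],[[23,251,0],[0,0,0],0.3],[[27,289,0],[0,0,0],0.3],[[30,322,0],[0,0,0],0.3],[[32,344,0],[0,0,0],0.3],[[32,350,0],[0,0,0],0.3],[[32,350,0],[0,0,0],0.3]]' >/dev/null; python3 -m jog '[[[0,0,15],[0,0,0],0.3],[[0,0,45],[0,0,0],0.3],[[0,0,75],[0,0,0],0.3],[[0,0,98],[0,0,0],0.3],[[0,0,113],[0,0,0],0.3],[[0,0,119],[0,0,0],0.3],[[0,0,120],[0,0,0],0.3],[[0,0,120],[0,0,0],0.3]]';python3 -c "
from h import *
go(.5662,.3273,.0215,93.3)"
```

```text
time_s: 28.32
position: [0.5654, 0.3259, 0.0228]
tcp_rot: [[-0.998, -0.057, -0.001], [-0.057, 0.998, -0.0], [0.001, -0.0, -1.0]]
force: [-0.6, -0.3, 0.6]
opening: 0.701
shift [-0.8  1.3  1.3] turn [-0.03 -0.04 -0.06]
```

```bash
python3 -m jog '[[[-1,1.3,1],[0,0,0],0.3],[[-1,1.3,1],[0,0,0],0.6],[[-1,1.3,1],[0,0,0],0.9],[[-1,1.3,1],[0,0,0],0.9],[[-1,1.3,1],[0,0,0],0.9],[[-1,1.3,1],[0,0,0],0.9],[[-1,1.3,1],[0,0,0],0.9],[[-1,1.3,1],[0,0,0],0.9],[[-1,1.3,1],[0,0,0],0.9]]';python3 -c "
from h import *
go(.6121,.0698,.144,93.3)"
```

```text
time_s: 29.07
position: [0.5661, 0.3287, 0.0223]
tcp_rot: [[-0.998, -0.058, 0.0], [-0.058, 0.998, 0.0], [-0.0, 0.0, -1.0]]
force: [-1.4, 0.5, 1.7]
opening: 0.337
shift [ -31.  -261.1 -121.7] turn [0.01 0.01 0.03]
```

```bash
python3 -m jog '[[[0,0,-10],[0,0,0],0.9],[[0,0,-35],[0,0,0],0.9],[[0,0,-70],[0,0,0],0.9],[[0,0,-105],[0,0,0],0.9],[[-2,-20,-122],[0,0,0],0.9],[[-6,-52,-122],[0,0,0],0.9],[[-10,-86,-122],[0,0,0],0.9],[[-14,-120,-122],[0,0,0],0.9],[[-18,-154,-122],[0,0,0],0.9],[[-22,-188,-122],[0,0,0],0.9],[[-26,-220,-122],[0,0,0],0.9],[[-29,-244,-122],[0,0,0],0.9]]'; python3 -m jog '[[[-1,-12,0],[0,0,0],0.9],[[-2,-16.5,0],[0,0,0],0.9],[[-2,-17,0],[0,0,0],0.9],[[-2,-17,0],[0,0,0],0.9],[[-2,-17,0],[0,0,0],0.9]]';python3 -c "
from h import *
go(.6121,.0698,.0262,93.3);st()"
```

```text
time_s: 30.07
position: [0.6095, 0.0838, 0.1447]
tcp_rot: [[-0.998, -0.057, 0.001], [-0.057, 0.998, -0.001], [-0.001, -0.001, -1.0]]
force: [0.8, -0.5, 0.0]
opening: 0.34
time_s: 30.48
position: [0.6116, 0.0714, 0.1441]
tcp_rot: [[-0.998, -0.06, -0.001], [-0.06, 0.998, 0.001], [0.0, 0.001, -1.0]]
force: [-0.5, -0.3, -0.6]
opening: 0.339
shift [ -0.5  -1.7 117.9] turn [ 0.03 -0.03  0.12]
t 30.48 p [0.6116 0.0714 0.1441] yaw 93.42 F [-0.5 -0.3 -0.6] op 0.339
```

```bash
python3 -m jog '[[[0,-0.5,20],[0,0,0],0.9],[[0,-0.5,50],[0,0,0],0.9],[[0,-0.5,78],[0,0,0],0.9],[[0,-0.5,96],[0,0,0],0.9],[[0,-0.5,107],[0,0,0],0.9],[[0,-0.5,113],[0,0,0],0.9],[[0,-0.5,115],[0,0,0],0.9],[[0,-0.5,116],[0,0,0],0.9],[[0,-0.5,116],[0,0,0],0.9]]';python3 -m jog '[[[0,0,0.7],[0,0,0],0.9],[[0,0,1.2],[0,0,0],0.9],[[0,0,1.2],[0,0,0],0.9]]';python3 -c "
from h import *
go(.6121,.0698,.0262,93.3)"
```

```text
time_s: 31.23
position: [0.613, 0.0695, 0.029]
tcp_rot: [[-0.998, -0.058, 0.002], [-0.058, 0.998, -0.0], [-0.002, -0.0, -1.0]]
force: [0.1, -0.7, -0.1]
opening: 0.335
time_s: 31.48
position: [0.6126, 0.0692, 0.0276]
tcp_rot: [[-0.998, -0.058, 0.001], [-0.058, 0.998, -0.0], [-0.001, -0.0, -1.0]]
force: [-0.3, -0.0, -0.1]
opening: 0.338
shift [0.5 0.6 1.4] turn [-0.01  0.07  0.02]
```

```bash
python3 -m jog '[[[0,0,0.7],[0,0,0],0.9],[[0,0,1.5],[0,0,0],0.9],[[0,0,1.8],[0,0,0],0.9],[[0,0,1.8],[0,0,0],0.9]]'
```

```text
time_s: 31.82
position: [0.6125, 0.0692, 0.0263]
tcp_rot: [[-0.998, -0.058, 0.001], [-0.058, 0.998, -0.0], [-0.001, -0.0, -1.0]]
force: [-1.8, -0.3, 6.2]
opening: 0.334
```

```bash
python3 -m jog '[[[0,0,-0.5],[0,0,0],0.9],[[0,0,-0.5],[0,0,0],0.6],[[0,0,-0.5],[0,0,0],0.4],[[0,0,-0.5],[0,0,0],0.4],[[0,0,-0.5],[0,0,0],0.4],[[0,0,-0.5],[0,0,0],0.4],[[0,0,-20],[0,0,0],0.4],[[0,0,-55],[0,0,0],0.4],[[0,0,-95],[0,0,0],0.4],[[0,0,-130],[0,0,0],0.4],[[0,0,-165],[0,0,0],0.3],[[0,0,-200],[0,0,0],0.3]]'; python3 -m jog '[[[-10,-40,-20],[0,0,0],0.3],[[-10,-50,-40],[0,0,0],0.3],[[-10,-50,-40],[0,0,0],0.3],[[-10,-50,-40],[0,0,0],0.3],[[-10,-50,-40],[0,0,0],0.3]]'
python3 - <<'E'
from h import *
st(); c=cam("wrist"); im=vision.capture("wrist"); save(im,"w6.png"); hsv=cv2.cvtColor(im,cv2.COLOR_RGB2HSV)
t=vision.capture("top"); save(t,"t6.png"); ct=cam("top"); ht=cv2.cvtColor(t,cv2.COLOR_RGB2HSV)
sp=np.array([[-.042,-.045],[-.042,.045],[.042,-.045],[.042,.045]])
for k in cv2.findContours(cv2.inRange(hsv,(100,120,100),(125,255,255)),cv2.RETR_EXTERNAL,cv2.CHAIN_APPROX_NONE)[0]:
    if cv2.contourArea(k)>150:
        P=ray(c,k.reshape(-1,2),.033)[:,:2]; r=cv2.minAreaRect(P.astype(np.float32)); print("rib?",k.reshape(-1,2).mean(0).round(),np.round(r[0],4),np.round(r[1],4),round(r[2],2))
for n,C,H,mn in(("wrist",c,hsv,150),("top",ct,ht,8)):
 for nm,lo,hi in (("or",(4,130,120),(35,255,255)),("pu",(126,70,60),(160,255,255))):
  for k in cv2.findContours(cv2.inRange(H,lo,hi),cv2.RETR_EXTERNAL,cv2.CHAIN_APPROX_NONE)[0]:
    if not mn<cv2.contourArea(k)<3000: continue
    (u,v),r=cv2.minEnclosingCircle(k); P=ray(C,[[u,v]],.073)[0]; print(n,nm,round(u),round(v),round(r,1),P[:2].round(4))
save(cv2.resize(np.vstack([im[:300,:],cv2.resize(t[110:260,110:400],(512,265))]),None,fx=1.05,fy=1.05),"chk.png")
E
```

```text
time_s: 32.82
position: [0.6117, 0.0693, 0.2267]
tcp_rot: [[-0.998, -0.058, -0.0], [-0.058, 0.998, 0.0], [0.0, 0.0, -1.0]]
force: [1.1, 0.3, -0.3]
opening: 0.661
time_s: 33.23
position: [0.6239, 0.0205, 0.2639]
tcp_rot: [[-0.998, -0.058, -0.003], [-0.058, 0.998, 0.001], [0.003, 0.001, -1.0]]
force: [0.2, 0.8, -0.2]
opening: 0.698
t 33.23 p [0.6239 0.0205 0.2639] yaw 93.31 F [ 0.2  0.8 -0.2] op 0.698
rib? [255. 126.] [0.5723 0.0213] [0.0074 0.0776] 3.29
rib? [19. 75.] [ 0.5209 -0.2813] [0.0555 0.009 ] 85.65
rib? [454.  77.] [0.4918 0.2715] [0.1401 0.2028] 88.7
wrist or 455 191 20.0 [0.6313 0.2708]
wrist or 293 166 9.1 [0.6136 0.0676]
wrist or 217 166 9.2 [ 0.6179 -0.021 ]
wrist pu 296 89 10.5 [0.5275 0.0628]
wrist pu 214 89 10.3 [ 0.5327 -0.0264]
top or 160 162 7.2 [0.6327 0.2842]
top or 295 112 2.7 [ 0.8016 -0.1053]
top pu 266 200 3.6 [ 0.5322 -0.0255]
```

View pics/chk.png

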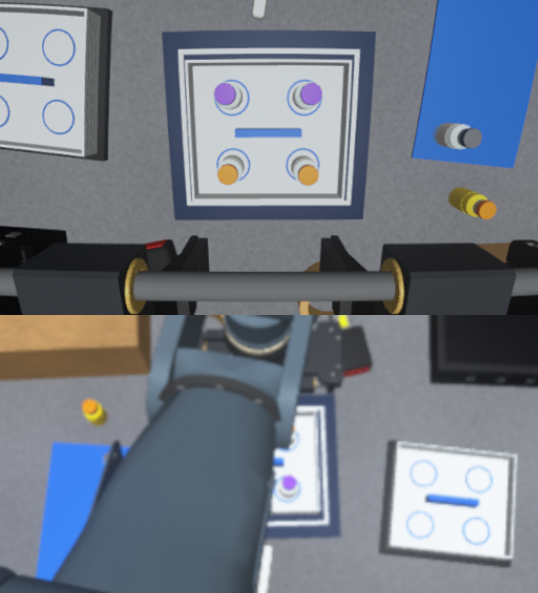

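Picture 9: all four vials stand upright on their rings, within about 2–3 mm. Purple fills row a and orange row b. The tray is square in the outline, and the grey vial, look-alike and lower tray are in place.

```bash
python3 -c "
from rig import bot
print(bot.hand_in())"
```

```text
the job is handed in; nothing more can be done
None
```

The job is done and handed in, with the robot's clock at about 33 of the 72 s. No verdict was reported, so success rests on my own checks below.

- **Tray:** I lifted the top tray by its blue rib and set it inside the white outline. The last wrist picture put its centre within about 1 mm of the outline's and its sides about 0.1° off square.
- **Vials:** Both purple vials are in the -x row and both orange ones in the +x row. All four stand upright, with their caps within about 3 mm of the ring centres. Each was lowered until the force reading showed contact before I let go.
- **Everything else:** In the last pictures the lower tray, the grey vial and the yellow look-alike showed no visible movement, and nothing was touching the gripper. I measured none of these positions except the lower tray's rib, which lined up with where it stood at the start. I did not measure the other bystanders either, and not all of them were in view.
- **Incomplete check:** The arm hid most of the tray from the top camera, so that view confirmed only one purple vial. It agreed with the wrist camera to about 1 mm.

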